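Find the set slope on a hump mould with a pendulum angle gauge

TASK

Swing the brass hook catch on the wooden gauge case aside, open the lid and lift the pendulum angle gauge out. Set the middle of the gauge's foot gently across the round back of the plaster mould, its length square to the ridge, and rock it there until the hanging pointer settles on the brass index of its scale; then finish while still holding the gauge like that, foot lightly on the plaster, so that the touching line can be pencilled. Leave the lid open, the mould where it stands, and the jar, dish, bottle and loose pencil alone.

Things in the scene. Friction and masses are not known exactly. Their poses are not given: they have to be found in the camera images.
- case: wooden case, fixed, 100 (x) x 170 (y) x 123 mm: a 45 mm tray with a deep hollow lid, 78 mm high, hinged on it. Origin: centre of its underside; x from the front face (robot's side, with catch and knob) to the back, z up. Hinge line along y at (x +50, z 45 mm). The gauge stands upright in the middle of the tray, foot 7 mm up, ends between blocks that rise to z 23 mm.
- latch (a joint): brass hook catch on the case's front: a lever that turns about an axis along case x at (-50, -50, 25) mm; upright at 0, hooked over a pin on the lid, which it truly locks (starts at 0-0.08 rad). Grows as its top swings toward the case's -y side; swing it well clear, past 0.8; stop 1.6. Stays where left; 0.3 N at its knob moves it.
- latch_knob (a point): middle of the round knob at the end of the catch lever, 76 mm from its pivot: knob 12 mm thick, 24 mm long, standing forward (along case -x, from 6 to 30 mm before the front face). Push it sideways, e.g. with shut fingers from above.
- case_lid (a joint): lid of the case, 0.28 kg; 0 shut, grows as its front rises and goes back; stop at 2.0 rad. Damped; from about 0.9 rad it falls open by itself to the stop, before that it falls shut. Open means over 1.3.
- lid_knob (a point): middle of the grip of the brass lift knob on the lid's front, at case (-71, 25, 98) mm with the lid shut: round, 18 mm across, 30 mm long, standing forward along case -x. Pinched from above across its sides (along case y) it turns between the fingers as the lid rises; it moves on a circle about the hinge line.
- gauge: pendulum angle gauge: aluminium frame 100 mm wide (y), 104 high (z), 24 thick (x), 0.19-0.33 kg. Origin: centre of its flat foot's underside; y along the foot, scale on the -x side (in the case it stands upright, axes as the case's). Grip its solid top bar, z 75-104 mm, across the thickness; below is the open window with scale, pointer and index. Loose in the case: lift straight up.
- pointer (a joint): black weighted pointer, 42 mm, hanging from a pivot 67 mm above the gauge's foot, in the window; it swings freely and settles within 1 s. Value: its angle on the scale = how far the gauge leans about its own x axis; 0 upright, positive when the gauge's top leans toward its own -y (the pointer's end is then on the -y part of the scale).
- pointer_tip (a point): lower end of the pointer, 42 mm from its pivot; z of this frame runs from the tip to the pivot.
- index (a joint): small brass index on the rim of the scale, set beforehand at 0.2 to 0.45 rad and stiff: leave it. Zero and sense as for the pointer, which is on the index when both values are equal. Scale lines are 5 degrees apart, the longest is 0. It sits on the -y side, so lean the gauge's top toward its own -y.
- index_tip (a point): inner point of the brass index, 42 mm from the pointer's pivot; z of this frame runs from it to the pivot.
- mould: white plaster hump mould, 1 kg, loose: foot flange 104 (x) x 116 (y) x 14 mm; on it a straight-sided ridge 90 mm long (x), 90 mm wide, with a half-round back of radius 45 mm, top at z 91 mm. Origin: centre of its underside; x along the ridge, y across, z up.
- mould_axis (a point): centre of the half-round back: on the cylinder's axis (along the mould's x), 46 mm above the mould's underside, mid-length. A foot that lies flat on the curve is 45 mm from this axis.
- jar_blue: blue paint jar with white cap, 45 mm across, 70 high; bystander. Origin at its underside, as of the following.
- dish_small: smallest paint dish, 41 x 44 x 26 mm; bystander.
- bottle_small: small brown glass bottle, 40 mm across, 74 high; bystander.
- marking_pencil: red hexagonal pencil lying near the bench's front edge, 120 mm long, 7 thick; bystander.

How it is judged:
On the way, in this order (a step that is already met when the one before it is completed fails the run):
1. the hook catch is swung well clear of its pin while the lid is still shut (value of joint latch above 0.8 rad and value of joint case_lid below 0.1 rad), for 0.1 s.
2. the lid stands open (value of joint case_lid above 1.3 rad), for 0.2 s.
3. the gauge is lifted out of the case by the gripper (z of gauge in the frame of case above 0.05 m and contact force between the fingers and gauge above 1 N), for 0.2 s.
At the end, for the whole second after the job is handed in: Lid open; gauge gripped, the flat of its foot on the mould's round back (0.5-20 N, touching within 40 mm of the foot's middle), square to the ridge within 0.2 rad, clear of the case; pointer still and within 0.06 rad of the index; mould upright, within 30 mm of its start (value of joint case_lid above 1.3 rad and contact force between the fingers and gauge above 1 N and contact force between gauge and mould between 0.5 and 20 N and contact force between gauge and case below 0.1 N and angle between the z axis of pointer_tip and the z axis of index_tip, either way round below 0.06 rad and velocity of joint pointer between -0.2 and 0.2 rad/s and z of mould_axis in the frame of gauge between -0.05 and -0.04 m and y of mould_axis in the frame of gauge between -0.04 and 0.04 m and x of gauge in the frame of mould between -0.045 and 0.045 m and angle between the x axis of gauge and the x axis of mould, either way round below 0.2 rad and angle between mould's own z axis and vertical below 0.05 rad and distance of mould from where it was at the start of the episode below 0.03 m); the arm keeps its last pose, push and grip.
It fails at once if a bystander (jar, dish, bottle, pencil) is pushed more than 3 cm (distance of any of jar_blue, dish_small, bottle_small, marking_pencil from where it was at the start of the episode above 0.03 m).
It fails at once if the gauge is struck or forced against the mould with more than 40 N (contact force between gauge and mould above 40 N).
It also fails if it takes over 61 s, if anything falls off the work surface, if the arm or the gripper's body presses on something with over 40 N, if the wrist force passes 120 N, or if a joint passes its speed limit or range.

ROBOT

A 7-joint arm with a two-finger parallel gripper is mounted at the origin on a cart in front of the work surface, level with it; the furniture and walls round the work are solid. World frame = base frame: x ahead of the robot, y to its left, z up, the work surface at z = 0. Lengths are in m, angles in rad, forces in N, time in s.
With the tool pointing down it reaches from about 0.4 to 0.9 m from the base axis. Payload 5.6 kg.
Tool frame: the origin (TCP) lies at the very end of the fingers, on their centre line; the grasp point (between the pads) lies 19 mm behind it; z points along the fingers, y is the line along which they close (so a half turn about z gives the same grasp; the last joint's range is limited). The gripper opens to 92 mm and grips with 3 to 60 N. Pads are 20 mm wide; open, the fingers measure 128 mm over their backs; the gripper's body (75 mm by 189 mm) begins 69 mm behind the grasp point.
Start: joints at [-1.274, 0.468, -0.012, 1.603, 0.006, 1.071, -0.056], TCP at [0.217, 0.613, 0.215] pointing down, gripper open.
Joint ranges: [-2.53, 2.53], [-0.31, 2.02], [-1.57, 1.55], [0.28, 2.44], [-1.29, 4.43], [0.15, 1.84], [-2.92, 2.92]. Speed limits (rad/s): [2.57, 2.57, 3.14, 3.14, 3.14, 3.14, 3.14].

INTERFACE

Orientations are given as a unit quaternion [w, x, y, z].
In Python, from station import monitor, cams, ctrl gives the robot as it stands.
- The arm moves only by the shell command python3 -m crank 'ROWS' [FORCE]. ROWS is JSON, a list of rows, each a list of 7 numbers: the shift along the world's x, y, z in mm, then the turn, a rotation vector about the world's x, y, z in degrees, then the opening in per cent of the stroke, from 0 (shut) to 100 (fully open). A call has 1 to 20 rows; each row shifts and turns the commanded pose from where the row before left it; what a row does not reach is not made up. A row lasts 1/12 s, in which the tool goes at most 41.7 mm and 7.16 degrees, less where a joint would pass 70% of its speed; a pose out of reach is approached as far as the arm can. A call with a gripper value outside its range is refused whole. The fingers move at their own pace and stop on an object; FORCE is the grip in N (left out, the last holds). Time passes only in rows, so rows that do not move let the fingers close. It gives the time, the measured TCP pose, the force, the opening and the grip force at its end, in the units of the state.
- monitor.observe(): the state, without advancing time (a new reading comes with each control period).
- cams.get_image(name): name is "scene" or "top"; returns a dict with "img" (384x512x3 uint8, red, green, blue), "range_z" (384x512 float32, m along the optical axis (not along the pixel's ray), 0 where there is no reading), "fx", "fy", "cx", "cy" (pixels), "R" (3x3) and "t" (3): a world point X has camera coordinates R X + t. Camera axes: x right, y down, z forward; pixel columns grow to the right and rows downward; lengths in m; the calibration is good to about 2 mm. A picture is of the moment at which its call begins.
- ctrl.finish_job(): hands the job in; it is judged then, once.
Trained networks look in a picture, given as the dict that the camera call returned (one of the last four; its "shot" number tells which), for a name from the list of things; names that differ only in an ending like _2 or _b are one class to them, and where a whole thing is asked for, a point or a joint stands for the part that bears it (a point fixed in the world has none). Each returns a list of dicts, best first, with "conf" (0 to 1); they miss things now and then, are a little off and sometimes report something else, mostly with a low value. They report only what shows in the picture. A call takes as long as a camera call.
- cams.look_for(picture, target): "bbox" ([centre column, centre row, width, height] as shares, 0 to 1, of the picture: columns of its width, rows of its height, round what is visible of it).
- cams.cut_out(picture, target): "pixels" (384x512 bool, what is visible of it) and "bbox" ([centre column, centre row, width, height] as shares, 0 to 1, of the picture: columns of its width, rows of its height, round what is visible of it).
- cams.spot_point(picture, target): "centre" ([column, row] as shares, 0 to 1, of the picture: columns of its width, rows of its height: a listed point, or the origin of a listed thing).
The state is a dict: "time": time; "joint_pos": joint angles; "qd": joint speeds; "joint_efforts": joint torques, N m; "eef_pos": TCP position; "orientation": TCP orientation; "contact_force": force on the tool from outside, world axes, zero at the start; "ft_torque": the same for the moment, N m; "opening": opening from 0.0 (shut) to 1.0 (fully open); "grasp_force": force on a finger pad.
Only numpy, scipy, OpenCV 4.12 (cv2) and the standard library are available. Lean on these libraries where they do the work, as an engineer would, in place of code of your own. Each camera call takes 0.05 s, during which the arm holds its last target. There are 200 camera calls.

## Working session

There is one attempt and no reset: what is moved stays moved. The work goes in short steps, Python scripts to look and compute and a shell command to move; the robot and the scene stay as the last step left them, time stands still between calls to the robot, and variables do not carry over. Pictures are saved under pics/ and viewed, at most 10 in all, crops included, and the job is handed in when it is done.

```bash
mkdir -p pics; ls; cat > h.py <<'E'
import numpy as np, cv2
from station import monitor, cams, ctrl
def snap(name, save=None):
    p=cams.get_image(name)
    if save: cv2.imwrite('pics/'+save, cv2.cvtColor(p['img'],cv2.COLOR_RGB2BGR))
    return p
def back(p,u,v,z):
    d=np.stack([(u-p['cx'])/p['fx']*z,(v-p['cy'])/p['fy']*z,z*np.ones_like(u,dtype=float)],-1)
    return (d-np.asarray(p['t']))@np.asarray(p['R'])
def ray(p,u,v):
    R=np.asarray(p['R']);c=-R.T@np.asarray(p['t'])
    d=R.T@np.array([(u-p['cx'])/p['fx'],(v-p['cy'])/p['fy'],1.]);return c,d
def onz(p,u,v,z):
    c,d=ray(p,u,v);return c+d*(z-c[2])/d[2]
def cloud(p,m):
    v,u=np.nonzero(m&(p['range_z']>0));return back(p,u.astype(float),v,p['range_z'][v,u])
def spot(p,t):
    r=cams.spot_point(p,t)
    return [(round(q['conf'],2),q['centre'][0]*512,q['centre'][1]*384) for q in r[:2]]
E
python3 - <<'E'
from h import *
np.set_printoptions(precision=3,suppress=True)
s=monitor.observe();print(s['time'],s['eef_pos'],s['orientation'],s['opening'],s['contact_force'])
for n in('scene','top'):
    p=snap(n,n+'0.png');R=np.asarray(p['R']);print(n,-R.T@np.asarray(p['t']),R[2])
    for t in('case','latch','gauge','mould','jar_blue','dish_small','bottle_small','marking_pencil'):
        r=cams.cut_out(p,t)
        for q in r[:1]:
            c=cloud(p,q['pixels']);print(t,round(q['conf'],2),np.array(q['bbox'])*[512,384,512,384],*( [np.percentile(c,k,axis=0) for k in(2,50,98)] if len(c) else []))
    for t in('case','latch_knob','lid_knob','mould_axis','mould'):print(t,spot(p,t))
E
```

```text
pics
0.0 [0.217 0.612 0.214] [-0.     0.169  0.986 -0.001] 1.001907894045151 [0.617 0.881 0.537]
scene [-0.17  -0.703  1.072] [ 0.514  0.527 -0.677]
case 0.67 [279.04  181.402  59.29   69.197] [ 0.591 -0.032  0.007] [0.627 0.028 0.105] [0.702 0.137 0.126]
latch 0.51 [274.893 196.838   7.219  21.504] [ 0.575 -0.005  0.027] [0.593 0.003 0.079] [0.606 0.019 0.107]
mould 0.62 [231.834 235.661  53.504  47.693] [ 0.373 -0.043 -0.   ] [ 0.407 -0.01   0.058] [0.471 0.059 0.092]
jar_blue 0.87 [262.912 273.485  15.206  30.182] [ 0.366 -0.168  0.004] [ 0.378 -0.155  0.047] [ 0.402 -0.13   0.073]
dish_small 0.75 [282.726 293.414  11.878  18.01 ] [ 0.362 -0.241  0.002] [ 0.383 -0.221  0.013] [ 0.4   -0.204  0.028]
bottle_small 0.53 [322.355 207.014  11.878   7.795] [ 0.649 -0.13   0.011] [ 0.661 -0.119  0.069] [ 0.706 -0.087  0.076]
marking_pencil 0.58 [321.434 206.861  13.517   7.296] [ 0.651 -0.128  0.051] [ 0.661 -0.119  0.069] [ 0.678 -0.1    0.075]
case [(0.69, 275.0976, 192.6912), (0.34, 273.7152, 191.3856)]
latch_knob [(0.48, 273.5104, 191.11679999999998)]
lid_knob [(0.85, 254.5152, 177.10
[... 433 characters left out ...]
0.08 ] [0.468 0.074 0.094]
jar_blue 0.58 [328.858 265.958  22.323  19.085] [ 0.368 -0.167 -0.001] [ 0.388 -0.137  0.067] [ 0.41  -0.121  0.075]
dish_small 0.8 [358.195 269.952  18.995  14.285] [ 0.363 -0.235  0.003] [ 0.382 -0.219  0.011] [ 0.399 -0.198  0.029]
bottle_small 0.81 [315.341 155.558  19.302  18.509] [ 0.641 -0.128 -0.   ] [ 0.653 -0.108  0.055] [ 0.673 -0.092  0.076]
marking_pencil 0.55 [149.811 261.082  31.181  24.   ] [0.358 0.257 0.003] [0.38  0.293 0.008] [0.405 0.332 0.012]
case [(0.64, 250.2144, 156.78719999999998)]
latch_knob [(0.4, 267.008, 177.1008)]
lid_knob [(0.64, 232.192, 175.7184)]
mould_axis [(0.56, 259.3792, 250.7136)]
mould [(0.88, 261.0176, 248.71680000000003)]
```

```bash
python3 - <<'E'
from h import *
np.set_printoptions(precision=3,suppress=True)
p=snap('top')
s=snap('scene')
for t in('case','mould'):
    m=cams.cut_out(p,t)[0]['pixels'];c=cloud(p,m)
    zt=(0.118,0.13) if t=='case' else (0.005,0.1)
    k=c[(c[:,2]>zt[0])&(c[:,2]<zt[1])][:,:2].astype(np.float32)
    print(t,len(k),cv2.minAreaRect(k), cv2.minAreaRect(c[:,:2].astype(np.float32)))
    if t=='mould':
        k=c[c[:,2]>0.085]; mu=k.mean(0); w,v=np.linalg.eigh(np.cov((k-mu)[:,:2].T)); print('ridge',mu,v[:,1],w,k[:,2].max())
for t,z in(('latch_knob',.1),('lid_knob',.098)):
    for q in(p,s):
        for a in spot(q,t):
            print(t,a,onz(q,a[1],a[2],z))
a=p['img'][110:290,130:370];b=s['img'][150:310,200:340]
a=cv2.resize(a,None,fx=2,fy=2,interpolation=cv2.INTER_CUBIC)[:,:];b=cv2.resize(b,None,fx=2.25,fy=2.25,interpolation=cv2.INTER_CUBIC)
print(a.shape,b.shape)
o=np.zeros((360,800,3),np.uint8);o[:,:480]=a;o[:,480:795]=b[:,:315]
cv2.imwrite('pics/c0.png',o[...,::-1])
E
```

```text
case 3092 ((0.6570417284965515, 0.059805728495121), (0.16957594454288483, 0.10079097747802734), 85.49462890625) ((0.6649630069732666, 0.06550666689872742), (0.19360212981700897, 0.1747666299343109), 85.31416320800781)
mould 2049 ((0.4229148328304291, 0.01809283345937729), (0.10417450964450836, 0.11605948209762573), 2.149949073791504) ((0.42146065831184387, 0.01678832247853279), (0.10695230960845947, 0.11878348886966705), 2.0115044116973877)
ridge [0.423 0.018 0.09 ] [-0.997 -0.079] [0.    0.001] 0.09714885334416247
latch_knob (0.64, 267.776, 176.90879999999999) [0.584 0.009 0.1  ]
latch_knob (0.39, 275.6096, 192.0) [ 0.592 -0.005  0.1  ]
lid_knob (0.66, 235.008, 172.6848) [0.592 0.086 0.098]
lid_knob (0.78, 252.0064, 180.4032) [0.582 0.085 0.098]
(360, 480, 3) (360, 315, 3)
```

View pics/c0.png

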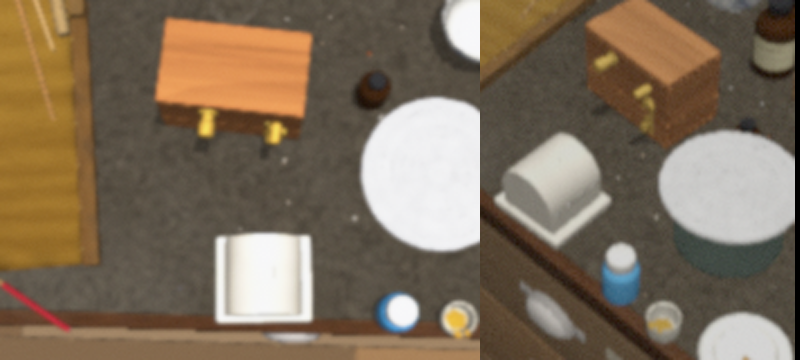

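```bash
python3 - <<'E'
from h import *
P=[]
for n in('top','scene'):
    p=snap(n);P.append(cloud(p,np.ones((384,512),bool)))
c=np.vstack(P)
xs=np.arange(0.1,1.0,.05);ys=np.arange(.75,-.5,-.05)
print('     ',*['%4d'%(y*1000+1e-6) for y in ys])
for x in xs[::-1]:
    r=[]
    for y in ys:
        k=c[(abs(c[:,0]-x)<.025)&(abs(c[:,1]-y)<.025)&(c[:,2]<.6)]
        r.append('%4d'%(np.percentile(k[:,2],98)*1000) if len(k)>3 else '   .')
    print('%4d '%(x*1000),*r)
E
```

```text
750  700  650  600  550  500  450  400  350  300  250  200  150  100   50    0  -49  -99 -149 -199 -249 -299 -349 -399 -449
 950     4    5    6    5   93   91   94   94   89   90   90  103  107  104   94   65    5   64   63   62   62   60  100 -741 -741
 900    83   84   86   86   87   89   85   90   89   85   84   99   91   83   90   92   72   54   36   35   36   35   55 -740 -738
 850    84   83   84   77   72   86   83  497   89   84   85   62   87   85    4  129  128   55   23   23   22   22   54 -740 -739
 800    71   72   74   74   73   76   86  507  512   85   85    5    5    4    4  102   97   54   54   55   55   54   53 -741 -739
 750    68   68   74   74  466  499  513  520  518   85   85    5    4    4    5    4    4    5    4   55   12   53    4 -741 -741
 700    66  295  465  476  490  499  493   81   69   79   82    5  126  127  127  127  122   54    5   52   55   50    4 -740    .
 650  -744  229  205  163   69   69   69   69   70   75   69    4  127  127  127  127  121   75  100  101    5    3    4    .    .
 600   238  232  189  148   69   70   70   69   69   72   7
[... 681 characters left out ...]
    3    3   60   26   20   12    9 -740 -740
 300  -738 -741 -739 -739 -740 -740 -739 -740 -741 -740 -739 -739 -740 -740 -741 -741 -740 -742 -740 -742 -742 -742 -741 -741 -737
 250  -740 -739 -740 -740 -737 -739 -739 -738 -740 -739 -739 -739 -740 -739 -739 -740 -740 -739 -741 -740 -740 -741 -740 -741 -740
 200  -738 -738 -741 -740 -740 -739 -740 -738 -740 -738 -739 -741 -740 -739 -741 -741 -740 -740 -741 -740 -740 -738 -740 -740 -741
 150  -738 -740 -741 -740 -739 -739 -739 -740 -740 -739 -740 -651    3    4    3    3    3    3    3 -649 -739 -741 -740 -741 -740
 100  -741 -740 -740 -738 -739 -739 -741 -740 -741 -738 -742 -653    3  598  586   17   14    3    3 -648 -740 -741 -739 -742 -740
```

View pics/scene0.png

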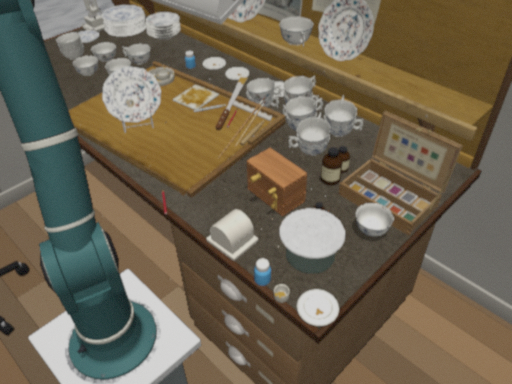

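```bash
python3 -m crank '[[18.5,-28,0,0,0,0.75,0],[18.5,-28,0,0,0,0.75,0],[18.5,-28,0,0,0,0.75,0],[18.5,-28,0,0,0,0.75,0],[18.5,-28,0,0,0,0.75,0],[18.5,-28,0,0,0,0.75,0],[18.5,-28,0,0,0,0.75,0],[18.5,-28,0,0,0,0.75,0],[18.5,-28,0,0,0,0.75,0],[18.5,-28,0,0,0,0.75,0],[18.5,-28,0,0,0,0.75,0],[18.5,-28,0,0,0,0.75,0],[18.5,-28,0,0,0,0.75,0],[18.5,-28,0,0,0,0.75,0],[18.5,-28,0,0,0,0.75,0],[18.5,-28,0,0,0,0.75,0],[18.5,-28,0,0,0,0.75,0],[18.5,-28,0,0,0,0.75,0],[18.5,-28,0,0,0,0.75,0],[18.5,-28,0,0,0,0.75,0]]'
```

```text
time: 3.57
eef_pos: [0.5875, 0.0514, 0.2148]
orientation: [0.0, 0.039, 0.999, 0.0]
contact_force: [0.5, 0.2, 0.3]
opening: 0.005
grasp_force: 0.0
```

```bash
python3 -m crank '[[0,0,-20,0,0,0,0],[0,0,-20,0,0,0,0],[0,0,-20,0,0,0,0],[0,0,-20,0,0,0,0],[0,0,-15,0,0,0,0],[0,0,-15,0,0,0,0],[0,0,-15,0,0,0,0],[0,0,-15,0,0,0,0],[0,0,-15,0,0,0,0],[0,0,0,0,0,0,0]]'; python3 - <<'E'
from h import *
p=snap('scene');a=p['img'][110:230,200:360]
cv2.imwrite('pics/c1.png',cv2.resize(a,None,fx=4,fy=4,interpolation=cv2.INTER_CUBIC)[...,::-1])
E
```

```text
time: 4.4
eef_pos: [0.5847, 0.0527, 0.0569]
orientation: [-0.002, 0.039, 0.999, -0.0]
contact_force: [0.4, 0.6, 0.2]
opening: 0.002
grasp_force: 0.0
```

View pics/c1.png

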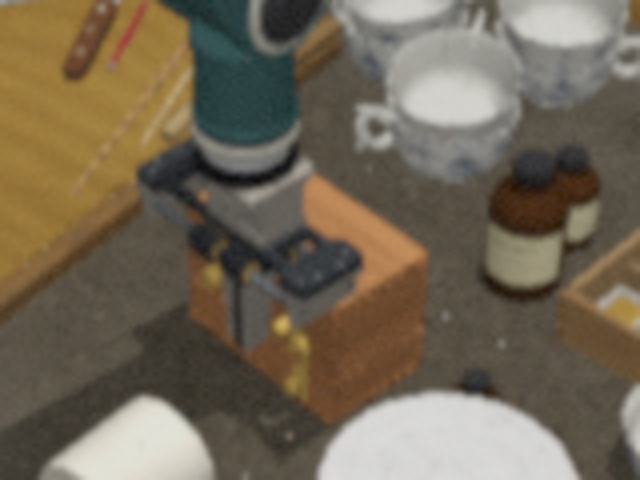

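```bash
python3 -m crank '[[-0.6,-8,-0.5,0,0,0,0],[-0.6,-8,-0.5,0,0,0,0],[-0.6,-8,-0.5,0,0,0,0],[-0.6,-8,-0.5,0,0,0,0],[-0.6,-8,-0.5,0,0,0,0],[-0.6,-8,-0.5,0,0,0,0],[-0.6,-8,-0.5,0,0,0,0],[-0.6,-8,-0.5,0,0,0,0],[-0.6,-8,-0.5,0,0,0,0],[-0.6,-8,-0.5,0,0,0,0],[-0.3,-4,0,0,0,0,0],[0,0,0,0,0,0,0],[0,8,5,0,0,0,0],[0,0,25,0,0,0,0],[0,0,40,0,0,0,0],[0,0,40,0,0,0,0],[0,20,20,0,0,0,30],[0,30,0,0,0,0,40],[0,30,0,0,0,0,40],[0,0,0,0,0,0,40]]'; python3 - <<'E'
from h import *
for n in('scene','top'):
    p=snap(n)
    for t,z in(('latch_knob',.055),('lid_knob',.098)):
        for a in spot(p,t): print(n,t,a,onz(p,a[1],a[2],z))
    if n=='scene':
        a=p['img'][110:230,200:360];cv2.imwrite('pics/c2.png',cv2.resize(a,None,fx=4,fy=4,interpolation=cv2.INTER_CUBIC)[...,::-1])
E
```

```text
time: 6.12
eef_pos: [0.5822, 0.0634, 0.1866]
orientation: [0.003, 0.035, 0.999, 0.002]
contact_force: [0.4, 0.9, -0.6]
opening: 0.277
grasp_force: 0.0
scene latch_knob (0.63, 284.0064, 208.5888) [ 0.59138786 -0.04034012  0.055     ]
scene latch_knob (0.4, 265.8816, 278.592) [ 0.36798353 -0.17940959  0.055     ]
scene lid_knob (0.9, 255.1808, 176.90879999999999) [0.59993248 0.08936929 0.098     ]
scene lid_knob (0.49, 283.904, 207.5136) [ 0.56224106 -0.06523018  0.098     ]
top latch_knob (0.39, 291.584, 184.5888) [ 0.57723534 -0.04919674  0.055     ]
top lid_knob (0.41, 290.2016, 181.7088) [ 0.57474609 -0.04281261  0.098     ]
```

View pics/c2.png

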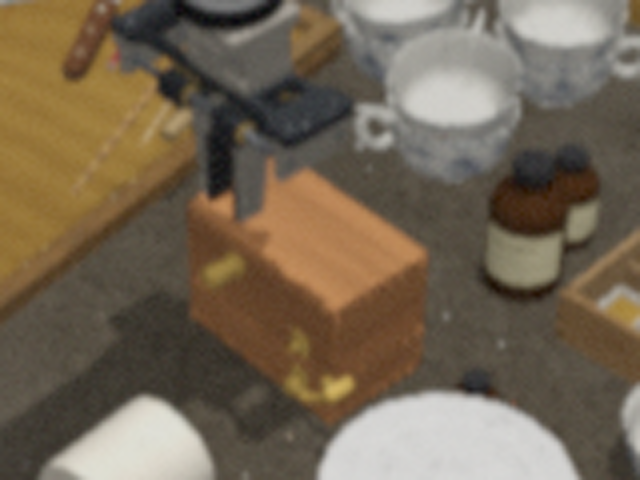

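```bash
python3 -m crank '[[5,25,-10,0,0,0,60],[0,0,-10,0,0,0,60],[0,0,-20,0,0,0,60],[0,0,-20,0,0,0,60],[0,0,-20,0,0,0,60],[0,0,-15,0,0,0,60],[0,0,-5,0,0,0,60],[0,0,0,0,0,0,60],[0,0,0,0,0,0,0],[0,0,0,0,0,0,0],[0,0,0,0,0,0,0],[0,0,0,0,0,0,0],[0,0,0,0,0,0,0],[0,0,0,0,0,0,0]]' 20
```

```text
time: 7.58
eef_pos: [0.587, 0.0902, 0.086]
orientation: [0.002, 0.037, 0.999, 0.005]
contact_force: [2.6, 19.4, -1.6]
opening: 0.19
grasp_force: 16.7
```

```bash
python3 -m crank '[[0,1.5,0,0,0,0,0],[0,1.5,0,0,0,0,0],[0,0,0,0,0,0,0],[0,0,0,0,0,0,0]]' 20
```

```text
time: 7.92
eef_pos: [0.5869, 0.0904, 0.0858]
orientation: [0.002, 0.037, 0.999, 0.003]
contact_force: [2.3, 9.6, -1.3]
opening: 0.187
grasp_force: 20.0
```

```bash
python3 -m crank '[[0,2,0,0,0,0,0],[2.5,-0.2,5.1,0,0,0,0],[2.6,-0.2,5.1,0,0,0,0],[3,-0.2,5,0,0,0,0],[3,-0.2,4.9,0,0,0,0],[6.8,-0.5,9.3,0,0,0,0],[7.6,-0.6,8.7,0,0,0,0],[8.3,-0.7,8,0,0,0,0],[9,-0.7,7.2,0,0,0,0],[0,0,0,0,0,0,0]]' 20
```

```text
time: 8.75
eef_pos: [0.6299, 0.0871, 0.1401]
orientation: [0.001, 0.038, 0.999, 0.002]
contact_force: [-1.2, 5.8, -0.1]
opening: 0.188
grasp_force: 20.0
```

```bash
python3 -m crank '[[9.6,-0.7,6.4,0,0,0,0],[10.1,-0.8,5.5,0,0,0,0],[10.5,-0.8,4.6,0,0,0,0],[10.9,-0.8,3.7,0,0,0,0],[11.2,-0.9,2.7,0,0,0,0],[11.4,-0.9,1.8,0,0,0,0],[11.5,-0.9,0.7,0,0,0,0],[0,0,0,0,0,0,0],[0,0,0,0,0,0,50],[0,0,0,0,0,0,50],[0,0,0,0,0,0,50],[0,0,0,0,0,0,50],[0,0,0,0,0,0,50],[0,0,30,0,0,0,50],[0,0,40,0,0,0,50],[0,0,40,0,0,0,50]]' 20
python3 - <<'E'
from h import *
p=snap('scene')
a=p['img'][70:220,180:380];cv2.imwrite('pics/c3.png',cv2.resize(a,None,fx=3.5,fy=3.5,interpolation=cv2.INTER_CUBIC)[...,::-1])
E
```

```text
time: 10.08
eef_pos: [0.7024, 0.0772, 0.2733]
orientation: [-0.002, 0.039, 0.999, -0.001]
contact_force: [1.2, -0.5, -0.1]
opening: 0.501
grasp_force: 0.0
```

View pics/c3.png

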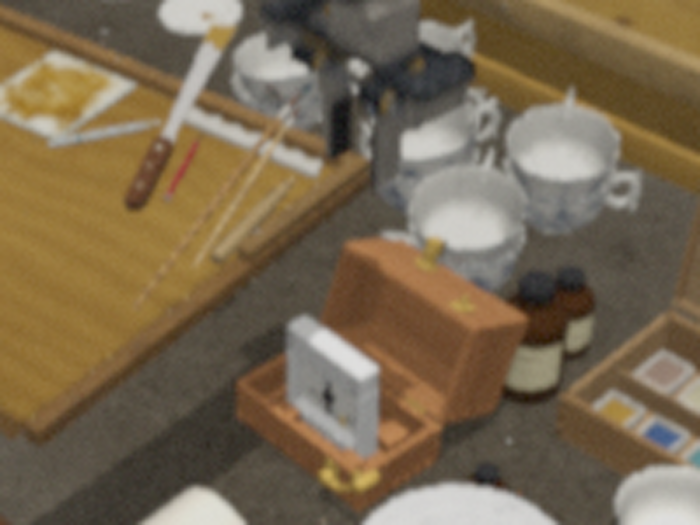

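```bash
python3 - <<'E'
from h import *
np.set_printoptions(precision=3,suppress=True)
for n in('scene','top'):
    p=snap(n);print(n,p['fx'])
    r=cams.cut_out(p,'gauge')
    for q in r[:1]:
        c=cloud(p,q['pixels']);k=c[(c[:,2]>.1)&(c[:,2]<.12)]
        print(q['conf'],np.array(q['bbox'])*[512,384,512,384],c[:,2].max(),len(k))
        if len(k)>5: print(cv2.minAreaRect(k[:,:2].astype(np.float32)),np.median(k,0))
    for t in('gauge','index_tip','pointer_tip'):print(t,spot(p,t))
E
```

```text
scene 474.2812905946196
0.84 [274.022 180.902  26.419  35.789] 0.11545006405860432 191
((0.6568393707275391, 0.05883900448679924), (0.09757973998785019, 0.02741449698805809), 86.35912322998047) [0.653 0.054 0.109]
gauge [(0.94, 274.5856, 193.8048), (0.73, 281.2928, 294.7968)]
index_tip []
pointer_tip [(0.39, 277.6064, 188.3136)]
top 444.4912476210938
0.74 [357.786 268.109  20.019  17.818] 0.03269418367658622 0
gauge []
index_tip []
pointer_tip []
```

```bash
python3 -c "
from h import *
print(np.round(monitor.observe()['joint_pos'],2))"
```

```text
[-0.3   0.53  0.22  1.39 -0.11  1.24  1.42]
```

```bash
python3 -m crank '[[-3.5,-1.4,0,0,0,-6.92,60],[-3.5,-1.4,0,0,0,-6.92,60],[-3.5,-1.4,0,0,0,-6.92,60],[-3.5,-1.4,0,0,0,-6.92,60],[-3.5,-1.4,0,0,0,-6.92,60],[-3.5,-1.4,0,0,0,-6.92,60],[-3.5,-1.4,0,0,0,-6.92,60],[-3.5,-1.4,0,0,0,-6.92,60],[-3.5,-1.4,0,0,0,-6.92,60],[-3.5,-1.4,0,0,0,-6.92,60],[-3.5,-1.4,0,0,0,-6.92,60],[-3.5,-1.4,0,0,0,-6.92,60],[-3.5,-1.4,0,0,0,-6.92,60],[0,0,-20,0,0,0,60],[0,0,-30,0,0,0,60],[0,0,-30,0,0,0,60],[0,0,-20,0,0,0,60],[0,0,0,0,0,0,60]]' 40
```

```text
time: 12.13
eef_pos: [0.6546, 0.0597, 0.1681]
orientation: [-0.002, 0.734, 0.679, -0.004]
contact_force: [-1.5, 0.1, -0.2]
opening: 0.599
grasp_force: 0.0
```

```bash
python3 -m crank '[[2,0,-20,0,0,0,60],[0,0,-20,0,0,0,60],[0,0,-20,0,0,0,60],[0,0,-15,0,0,0,60],[0,0,-12,0,0,0,60],[0,0,0,0,0,0,60],[0,0,0,0,0,0,0],[0,0,0,0,0,0,0],[0,0,0,0,0,0,0],[0,0,0,0,0,0,0],[0,0,0,0,0,0,0],[0,0,0,0,0,0,0]]' 40
```

```text
time: 13.13
eef_pos: [0.6602, 0.0596, 0.0871]
orientation: [0.0, 0.734, 0.679, 0.001]
contact_force: [-0.6, 0.2, 4.5]
opening: 0.259
grasp_force: 39.7
```

```bash
python3 -m crank '[[0,0,8,0,0,0,0],[0,0,12,0,0,0,0],[0,0,20,0,0,0,0],[0,0,20,0,0,0,0],[0,0,25,0,0,0,0],[0,0,25,0,0,0,0],[0,0,25,0,0,0,0],[0,0,25,0,0,0,0],[0,0,0,0,0,0,0],[0,0,0,0,0,0,0]]' 40
```

```text
time: 13.97
eef_pos: [0.6606, 0.0594, 0.2483]
orientation: [0.001, 0.734, 0.679, 0.001]
contact_force: [0.4, 0.2, -3.5]
opening: 0.259
grasp_force: 39.7
```

```bash
python3 -m crank '[[-10,-5,25,0,0,0,0],[-18,-18,22,0,0,3,0],[-20,-20,20,0,0,3,0],[-20,-20,20,0,0,3,0],[-20,-20,20,0,0,3,0],[-20,-20,20,0,0,3,0],[-20,-20,20,0,0,3,0],[-20,-20,20,0,0,3,0],[-20,-20,20,0,0,3,0],[-20,-20,20,0,0,3,0],[-20,-20,20,0,0,3,0],[-20,-20,10,0,0,3,0],[-20,-20,10,0,0,3,0],[-15,-15,0,0,0,4,0],[0,0,0,5.1,3.7,0,0],[0,0,0,5.1,3.7,0,0],[0,0,0,5.1,3.7,0,0],[0,0,0,0,0,0,0],[0,0,0,0,0,0,0]]' 40
```

```text
time: 15.55
eef_pos: [0.3963, -0.1997, 0.4908]
orientation: [-0.144, 0.454, 0.876, 0.07]
contact_force: [-0.0, -0.3, -2.2]
opening: 0.256
grasp_force: 40.0
```

```bash
cat >> h.py <<'E'
from scipy.spatial.transform import Rotation as Ro
def gpose(s=None):
    s=s or monitor.observe();w,x,y,z=s['orientation'];T=Ro.from_quat([x,y,z,w]).as_matrix()
    G=np.column_stack([T[:,1],np.cross(-T[:,2],T[:,1]),-T[:,2]])
    return G,np.array(s['eef_pos'])-G[:,2]*.080
def rect(p,G,o,xp=-.006,sc=5):
    # gauge-plane rectification: columns = -y (as seen from -x side, y to the left), rows = down
    pts=[(.05,.1),(-.05,.1),(-.05,0),(.05,0)];src=[];dst=[]
    for y,z in pts:
        X=o+G@np.array([xp,y,z]);c=np.asarray(p['R'])@X+np.asarray(p['t'])
        src.append([c[0]/c[2]*p['fx']+p['cx'],c[1]/c[2]*p['fy']+p['cy']]);dst.append([(.06-y)*1000*sc,(.11-z)*1000*sc])
    H=cv2.getPerspectiveTransform(np.float32(src),np.float32(dst))
    return H,np.array(src)
E
python3 -m crank '[[0,0,0,0,0,0,0],[0,0,0,0,0,0,0],[0,0,0,0,0,0,0],[0,0,0,0,0,0,0],[0,0,0,0,0,0,0],[0,0,0,0,0,0,0],[0,0,0,0,0,0,0],[0,0,0,0,0,0,0]]' 
python3 - <<'E'
from h import *
np.set_printoptions(precision=3,suppress=True)
G,o=gpose();print(G,o)
ps=[snap('scene') for _ in range(4)]
p=dict(ps[-1]);H,src=rect(p,G,o);print(src)
im=np.mean([q['img'].astype(float) for q in ps],0).astype(np.uint8)
r=cv2.warpPerspective(im,H,(600,600),flags=cv2.INTER_CUBIC)
cv2.imwrite('pics/r1.png',r[...,::-1])
for t in('index_tip','pointer_tip','gauge'):
    for a in spot(ps[-1],t): print(t,a,cv2.perspectiveTransform(np.float32([[a[1:]]]),H)[0,0])
E
```

```text
time: 16.22
eef_pos: [0.3967, -0.198, 0.4931]
orientation: [-0.142, 0.451, 0.878, 0.072]
contact_force: [-0.5, -0.0, -2.0]
opening: 0.26
grasp_force: 40.0
[[ 0.813 -0.552  0.185]
 [ 0.582  0.772 -0.255]
 [-0.002  0.315  0.949]] [ 0.382 -0.178  0.417]
[[260.415 128.85 ]
 [308.172 145.687]
 [290.788 180.17 ]
 [246.146 164.8  ]]
pointer_tip (0.54, 276.5824, 165.8112) [347.682 427.051]
gauge (0.75, 268.0832, 170.496) [286.516 525.585]
```

View pics/r1.png

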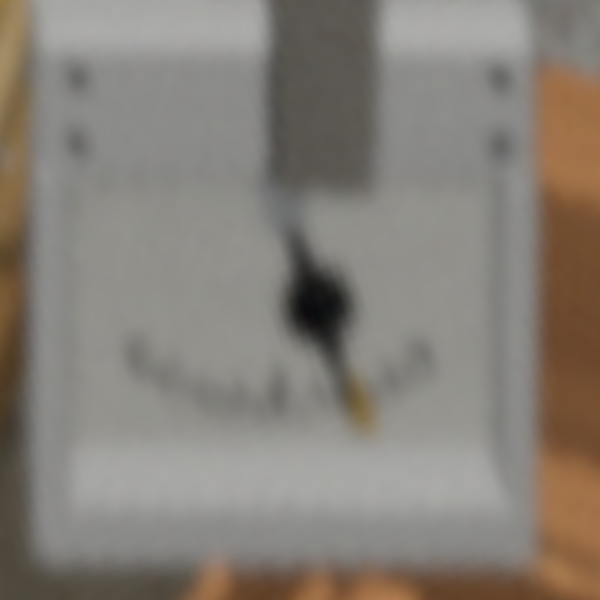

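```bash
cat >> h.py <<'E'
def readg(save,n=4):
    G,o=gpose();ps=[snap('scene') for _ in range(n)]
    H,_=rect(ps[0],G,o);im=np.mean([q['img'].astype(float) for q in ps],0)
    r=cv2.warpPerspective(im.astype(np.uint8),H,(600,600),flags=cv2.INTER_CUBIC)
    cv2.imwrite('pics/'+save,r[...,::-1]);f=r.astype(float)
    ly,lz=np.arctan2(G[2,1],G[2,2]),G[2,0]
    w=np.zeros((600,600),bool);w[230:445,90:490]=1
    dark=w&(f.max(2)<70);br=w&(f[...,0]-f[...,2]>45)&(f[...,0]>90)
    out={}
    for k,m,wt in(('dark',dark,90-f.max(2)),('brass',br,f[...,0]-f[...,2])):
        v,u=np.nonzero(m);out[k]=(len(v),np.average(u,weights=wt[m]) if len(v) else 0,np.average(v,weights=wt[m]) if len(v) else 0)
    col=f[150:520].mean(0).mean(1) 
    print('lean',ly,'pitch',lz,out)
E
python3 -c "
from h import *
readg('r1b.png')"
python3 -m crank '[[0,0,0,-5.1,-3.7,0,0],[0,0,0,-5.1,-3.7,0,0],[0,0,0,-5.1,-3.7,0,0],[0,0,0,0,0,0,0],[0,0,0,0,0,0,0],[0,0,0,0,0,0,0],[0,0,0,0,0,0,0],[0,0,0,0,0,0,0],[0,0,0,0,0,0,0],[0,0,0,0,0,0,0],[0,0,0,0,0,0,0],[0,0,0,0,0,0,0],[0,0,0,0,0,0,0],[0,0,0,0,0,0,0],[0,0,0,0,0,0,0]]' 
python3 -c "
from h import *
readg('r2.png')"
```

```text
lean 0.3206557688423751 pitch -0.002896928713174346 {'dark': (3710, np.float64(316.6206074190533), np.float64(305.6258338998895)), 'brass': (349, np.float64(361.0687959299039), np.float64(407.3902769926512))}
time: 18.02
eef_pos: [0.3967, -0.1982, 0.4931]
orientation: [0.004, 0.457, 0.889, -0.002]
contact_force: [0.2, 0.0, -1.6]
opening: 0.257
grasp_force: 40.0
lean -0.009325650820146391 pitch -0.00029996531207836935 {'dark': (3766, np.float64(285.31140396551007), np.float64(315.3254883992169)), 'brass': (509, np.float64(366.8966546078395), np.float64(407.2979151903927))}
```

View pics/r2.png

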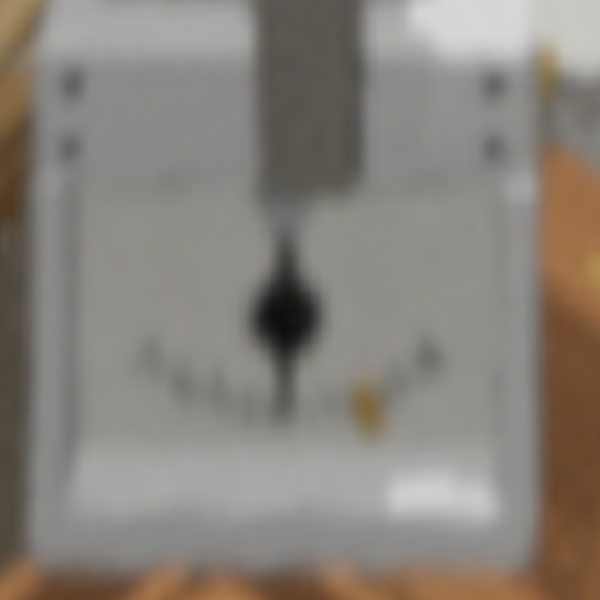

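```bash
python3 -m crank '[[2.4,17,-15,0,0,-2.75,0],[2.4,17,-15,0,0,-2.75,0],[2.4,17,-20,0,0,-2.75,0],[2.4,17,-20,0,0,-2.75,0],[2.4,17,-25,0,0,-2.75,0],[2.4,17,-25,0,0,-2.75,0],[2.4,17,-25,0,0,-2.75,0],[2.4,17,-25,0,0,-2.75,0],[2.4,13,-25,0,0,-2.75,0],[2.4,8,-25,0,0,-2.75,0],[2.4,0,-25,0,0,-2.75,0],[2.4,0,-15,0,0,-2.75,0],[0,0,-10,5.4,0.2,0,0],[0,0,-10,5.4,0.2,0,0],[0,0,-7,5.4,0.2,0,0],[0,0,-5,5.3,0.2,0,0],[0,0,0,0,0,0,0],[0,0,0,0,0,0,0],[0,0,0,0,0,0,0]]' 40
python3 - <<'E'
from h import *
np.set_printoptions(precision=4,suppress=True)
G,o=gpose();print(G,o,'lean',np.arctan2(G[2,1],G[2,2]))
p=snap('top');q=cams.cut_out(p,'mould')[:1]
for m in q:
    c=cloud(p,m['pixels']);print(m['conf'],cv2.minAreaRect(c[(c[:,2]>.005)&(c[:,2]<.02)][:,:2].astype(np.float32)))
A=np.array([.423,.018,.046]);print('axis in gauge',G.T@(A-o),monitor.observe()['contact_force'])
E
```

```text
time: 19.8
eef_pos: [0.4257, -0.0408, 0.2011]
orientation: [-0.13, 0.679, 0.711, 0.126]
contact_force: [0.6, 0.6, -1.5]
opening: 0.262
grasp_force: 40.0
[[ 0.999  -0.043   0.0142]
 [ 0.0452  0.9334 -0.356 ]
 [ 0.0021  0.3563  0.9344]] [ 0.4246 -0.0124  0.1264] lean 0.36432600194303305
0.83 ((0.4237717390060425, 0.018298190087080002), (0.10237958282232285, 0.11590282618999481), 1.8069912195205688)
axis in gauge [-0.0004 -0.0003 -0.086 ] [ 1.0518 -0.025  -2.8913]
```

```bash
python3 -m crank '[[-0.1,2,-5.1,0,0,0,0],[-0.1,2,-5.1,0,0,0,0],[-0.1,2,-5.1,0,0,0,0],[-0.1,2,-5.1,0,0,0,0],[-0.1,2,-5.1,0,0,0,0],[-0.1,2,-5.1,0,0,0,0],[0,0,0,0,0,0,0],[0,0,0,0,0,0,0]]' 40
python3 -m crank '[[0,0.7,-1.9,0,0,0,0],[0,0,0,0,0,0,0],[0,0,0,0,0,0,0]]'
python3 -m crank '[[0,0.5,-1.4,0,0,0,0],[0,0,0,0,0,0,0],[0,0,0,0,0,0,0]]'
```

```text
time: 20.57
eef_pos: [0.4247, -0.0291, 0.17]
orientation: [-0.131, 0.68, 0.711, 0.126]
contact_force: [0.4, -0.6, -2.6]
opening: 0.257
grasp_force: 40.0
time: 20.82
eef_pos: [0.4251, -0.0286, 0.1686]
orientation: [-0.131, 0.68, 0.711, 0.127]
contact_force: [0.4, -0.4, -1.7]
opening: 0.261
grasp_force: 40.0
time: 21.07
eef_pos: [0.4249, -0.028, 0.1671]
orientation: [-0.131, 0.68, 0.711, 0.127]
contact_force: [-0.5, -0.1, -2.8]
opening: 0.26
grasp_force: 40.0
```

```bash
for i in 1; do python3 -m crank '[[0,0.5,-1.4,0,0,0,0],[0,0,0,0,0,0,0],[0,0,0,0,0,0,0]]'; done | grep -E 'pos|contact'
python3 -m crank '[[0,0.4,-1,0,0,0,0],[0,0,0,0,0,0,0],[0,0,0,0,0,0,0]]' | grep -E 'pos|contact'
python3 -m crank '[[0,0.4,-1,0,0,0,0],[0,0,0,0,0,0,0],[0,0,0,0,0,0,0]]' | grep -E 'pos|contact'
```

```text
eef_pos: [0.4249, -0.0275, 0.1656]
contact_force: [-0.1, 0.2, -2.4]
eef_pos: [0.4249, -0.0271, 0.1647]
contact_force: [-0.3, 0.3, -3.4]
eef_pos: [0.4249, -0.0267, 0.1637]
contact_force: [-0.2, -0.2, -1.2]
```

```bash
python3 -m crank '[[0,0.4,-1,0,0,0,0],[0,0,0,0,0,0,0],[0,0,0,0,0,0,0]]' | grep -E 'pos|contact'
python3 -c "
from h import *
f=[]
for i in range(5): cams.get_image('top');f.append(monitor.observe()['contact_force'])
print(np.mean(f,0))"
```

```text
eef_pos: [0.4251, -0.0265, 0.1629]
contact_force: [-0.8, -1.7, 0.1]
[-0.58879813 -1.46096421  1.63056422]
```

```bash
python3 -m crank '[[0,0,0,0,0,0,0],[0,0,0,0,0,0,0],[0,0,0,0,0,0,0],[0,0,0,0,0,0,0],[0,0,0,0,0,0,0],[0,0,0,0,0,0,0],[0,0,0,0,0,0,0]]' | grep -E 'time|pos|contact|gra'
python3 -c "
from h import *
readg('r3.png')
p=snap('top');q=cams.cut_out(p,'mould')[:1]
for m in q:
    c=cloud(p,m['pixels']);print(m['conf'],cv2.minAreaRect(c[(c[:,2]>.005)&(c[:,2]<.02)][:,:2].astype(np.float32)))
"
```

```text
time: 22.9
eef_pos: [0.4251, -0.0265, 0.1629]
contact_force: [-1.2, -2.9, 4.5]
grasp_force: 40.0
lean 0.36611022218735156 pitch 0.0025984930973567966 {'dark': (20481, np.float64(202.62023397193494), np.float64(275.1121627350197)), 'brass': (0, 0, 0)}
0.9 ((0.42304229736328125, 0.019422318786382675), (0.10226430743932724, 0.11199174076318741), 0.8233761787414551)
```

View pics/r3.png

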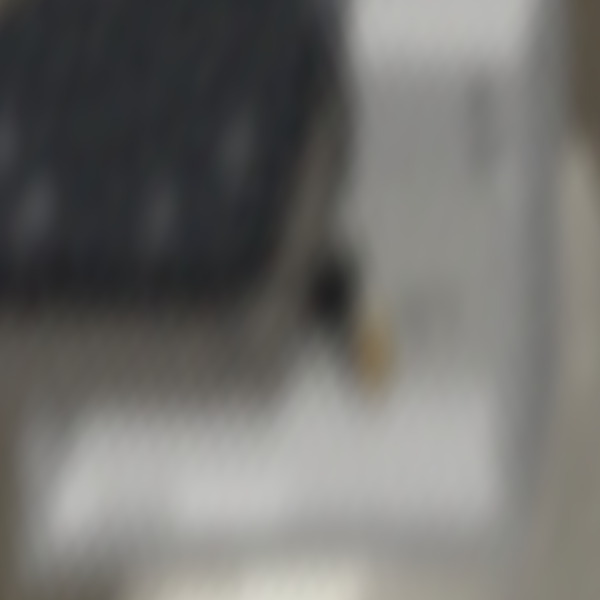

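```bash
python3 - <<'E'
from h import *
from scipy.optimize import least_squares
p=snap('scene');C=-np.asarray(p['R']).T@np.asarray(p['t'])
Rz=lambda a:np.array([[np.cos(a),-np.sin(a),0],[np.sin(a),np.cos(a),0],[0,0,1]])
def GG(yaw,l):return Rz(yaw)@Ro.from_rotvec([l,0,0]).as_matrix()
V=[]
for yaw,l,o,b,i in((.621,.3207,[.382,-.178,.417],(316.6,305.6),(361.1,407.4)),(.621,-.0093,[.397,-.198,.413],(285.3,315.3),(366.9,407.3)),(.045,.3661,[.424,.002,.088],(330,290),(373,355))):
    G=GG(yaw,l);v=G.T@(np.array(o)+G@[0,0,.04]-C);V.append((l,v[1:]/v[0],np.array([-(i[0]-b[0]),-(i[1]-b[1])])/5))
def f(q,use=(0,1,2)):
    th,ri,rb,d=q;r=[]
    for k in use:
        l,s,m=V[k];pr=np.array([-ri*np.sin(th)+rb*np.sin(l),-ri*np.cos(th)+rb*np.cos(l)])-d*s
        r+=list(pr-m)
    return r+[(ri-46)/3]
for use in((0,1,2),(0,1),(1,2),(1,)):
    s=least_squares(f,[.36,46,20,5],kwargs=dict(use=use));print(use,s.x.round(3),np.round(s.fun,2))
f=[]
for k in range(6): cams.get_image('top');f.append(monitor.observe()['contact_force'])
print(np.mean(f,0))
E
```

```text
(0, 1, 2) [ 0.328 47.134 21.522  5.886] [ 1.32  0.96  0.25  0.12 -1.53 -0.96  0.38]
(0, 1) [  0.418  45.528  39.786 -20.273] [ 0.14 -0.02 -0.16 -0.03 -0.16]
(1, 2) [ 0.311 47.978 22.891  6.079] [ 0.7   0.59 -0.64 -0.39  0.66]
(1,) [ 0.344 46.    20.499  5.388] [0. 0. 0.]
[-1.02769798 -2.38890672  5.42422268]
```

```bash
python3 - <<'E'
from h import *
im=cv2.imread('pics/r2.png').astype(np.float32);g=im.max(2);g=g-cv2.GaussianBlur(g,(0,0),15)
b=im[...,2]-im[...,0]
a=np.radians(np.arange(-50,50.01,.25));best=[]
for cx in np.arange(280,294,1.):
  for cy in np.arange(180,222,2.):
    for r in np.arange(185,236,5.):
      P=np.mean([cv2.remap(g,(cx+rr*np.sin(a)).astype(np.float32)[None],(cy+rr*np.cos(a)).astype(np.float32)[None],1)[0] for rr in(r-6,r,r+6)],0)
      m=(abs(np.degrees(a))>8)&(abs(np.degrees(a))<41)&~((np.degrees(a)>12)&(np.degrees(a)<28))
      sc=-np.mean(P[m]*np.cos(2*np.pi*np.degrees(a)[m]/5))
      best.append((sc,cx,cy,r))
best.sort(reverse=True)
v,u=np.nonzero((b>40)&(im[...,2]>90)&(np.add.outer(np.arange(600),0*np.arange(600))>330)&(np.add.outer(np.arange(600),0*np.arange(600))<445)&(np.add.outer(0*np.arange(600),np.arange(600))<450));w=b[v,u]
U,Vv=np.average(u,weights=w),np.average(v,weights=w);print(U,Vv)
for s,cx,cy,r in best[:12]: print(round(s,2),cx,cy,r,'index',round(np.arctan2(U-cx,Vv-cy),3),'R',np.hypot(U-cx,Vv-cy)/5)
E
```

```text
366.9434567760991 407.4034136089969
0.66 288.0 190.0 225.0 index 0.348 R 46.2585402349034
0.66 287.0 190.0 225.0 index 0.352 R 46.327184473117555
0.66 288.0 190.0 220.0 index 0.348 R 46.2585402349034
0.66 287.0 188.0 225.0 index 0.349 R 46.70281112934963
0.65 288.0 188.0 225.0 index 0.345 R 46.63471980018338
0.65 287.0 190.0 220.0 index 0.352 R 46.327184473117555
0.65 288.0 188.0 220.0 index 0.345 R 46.63471980018338
0.65 289.0 190.0 220.0 index 0.344 R 46.190659966297176
0.65 287.0 192.0 220.0 index 0.355 R 45.95196921818286
0.64 287.0 188.0 220.0 index 0.349 R 46.70281112934963
0.64 288.0 186.0 225.0 index 0.343 R 47.01129265420231
0.64 288.0 192.0 220.0 index 0.351 R 45.88276363174669
```

```bash
python3 -m crank '[[0,1,0.6,-0.5,0,0,0],[0,1,0.5,-0.5,0,0,0],[0,0,0,0,0,0,0],[0,0,0,0,0,0,0],[0,0,0,0,0,0,0],[0,0,0,0,0,0,0],[0,0,0,0,0,0,0],[0,0,0,0,0,0,0],[0,0,0,0,0,0,0],[0,0,0,0,0,0,0],[0,0,0,0,0,0,0],[0,0,0,0,0,0,0]]' | grep -E 'time|pos|contact|gra'
python3 - <<'E'
from h import *
np.set_printoptions(precision=4,suppress=True)
f=[]
for k in range(6): cams.get_image('top');f.append(monitor.observe()['contact_force'])
G,o=gpose();print(np.mean(f,0),np.std(f,0),'lean',np.arctan2(G[2,1],G[2,2]),G.T@(np.array([.423,.018,.046])-o))
E
```

```text
time: 24.55
eef_pos: [0.425, -0.0242, 0.1638]
contact_force: [0.9, -1.5, 0.7]
grasp_force: 40.0
[ 0.5044 -2.2152 -0.3415] [0.5543 0.5466 0.4428] lean 0.34889440598414095 [-0.0002 -0.0006 -0.0451]
```

```bash
python3 -m crank '[[0,0.1,-0.3,0,0,0,0],[0,0,0,0,0,0,0],[0,0,0,0,0,0,0],[0,0,0,0,0,0,0],[0,0,0,0,0,0,0],[0,0,0,0,0,0,0],[0,0,0,0,0,0,0],[0,0,0,0,0,0,0],[0,0,0,0,0,0,0],[0,0,0,0,0,0,0],[0,0,0,0,0,0,0],[0,0,0,0,0,0,0],[0,0,0,0,0,0,0],[0,0,0,0,0,0,0]]' | grep -E 'time|pos|contact|gra'
python3 - <<'E'
from h import *
np.set_printoptions(precision=4,suppress=True)
f=[]
for k in range(8): p=cams.get_image('scene');f.append(monitor.observe()['contact_force'])
G,o=gpose();print(np.mean(f,0),'lean',np.arctan2(G[2,1],G[2,2]),G.T@(np.array([.423,.018,.046])-o))
a=p['img'][130:280,180:340];cv2.imwrite('pics/f.png',cv2.resize(a,None,fx=4,fy=4,interpolation=cv2.INTER_CUBIC)[...,::-1])
E
```

```text
time: 26.02
eef_pos: [0.425, -0.0243, 0.1637]
contact_force: [-0.7, -3.2, 5.5]
grasp_force: 40.0
[-0.5411 -3.8196  5.3615] lean 0.34887010262679197 [-0.0004 -0.0005 -0.0451]
```

View pics/f.png

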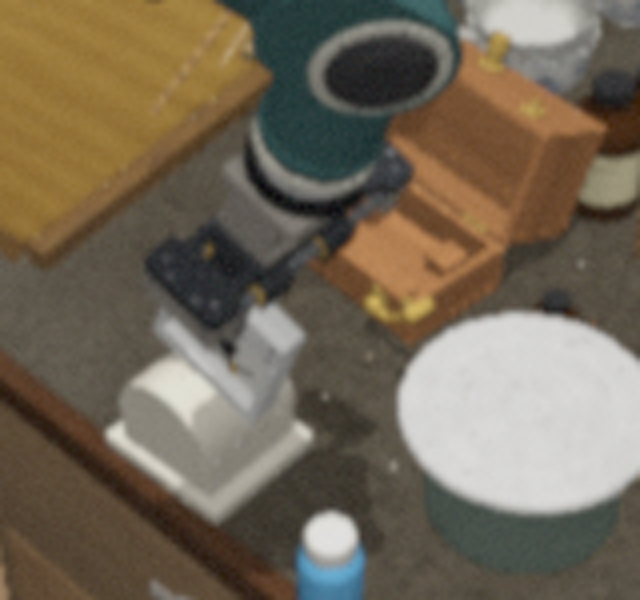

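The gauge sits across the mould's back at pixel (230,370), held by the gripper. The lid stands open at (500,130), and the mould is upright. The contact force is steady at about 9 N, and the lean of 0.349 rad is close to the measured index of about 0.348.

```bash
python3 -c "
from station import ctrl
print(ctrl.finish_job())"
```

```text
the job is handed in; nothing more can be done
None
```

I handed the job in at about 26 s with the catch swung clear, the lid open and the gauge held square across the mould at about 9 N; the tool's lean was 0.349 rad against an index I measured at about 0.348, but I did not re-read the pointer after the final 1° correction, and no verdict came back.

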